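Clear the locking slide and hold its index plunger out

ROBOT

A 6-joint arm with a two-finger parallel gripper is mounted at the origin on a cart in front of the work surface, level with it; the furniture and walls round the work are solid. World frame = base frame: x ahead of the robot, y to its left, z up, the work surface at z = 0. Lengths are in m, angles in rad, forces in N, time in s.
With the tool pointing down it reaches from about 0.3 to 0.875 m from the base axis. Payload 6.4 kg.
Tool frame: the origin (TCP) lies between the finger pads; the fingertips stand 8 mm ahead of it and the grasp point (between the pads) lies 11 mm behind it; z points along the fingers, y is the line along which they close (so a half turn about z gives the same grasp; the last joint's range is limited). The gripper opens to 85 mm and grips with 20 to 120 N. Pads are 22 mm wide; open, the fingers measure 114 mm over their backs; the gripper's body (76 mm by 85 mm) begins 54 mm behind the grasp point. The pads swing forward as they close: fully open they stand 13 mm farther back than shut.
Start: joints at [1.086, 0.181, 1.607, -0, 1.354, -0.206], TCP at [0.158, 0.553, 0.239] pointing down, gripper open.
Joint ranges: [-2.99, 2.99], [-0.89, 2.07], [0.3, 2.58], [-1.14, 4.28], [0, 2.63], [-3.12, 3.12]. Speed limits (rad/s): [2.57, 2.57, 3.01, 3.14, 3.14, 3.14].

INTERFACE

Orientations are given as a unit quaternion [x, y, z, w].
In Python, from cell import bot gives the robot as it stands.
- The arm moves only by the shell command python3 -m jog 'ROWS' [OPENING] [FORCE]. ROWS is JSON, a list of rows, each a list of 6 numbers: the shift along the tool's x, y, z each as a share of 2.5 cm, from -1 to 1, then the turn, a rotation vector about the tool's x, y, z each as a share of 0.1 rad, from -1 to 1. A call has 1 to 5 rows; each row shifts and turns the commanded pose from where the row before left it, along the tool's axes as they then stand; what a row does not reach is not made up. A row lasts 1/12 s, in which the tool goes at most 41.7 mm and 7.16 degrees, less where a joint would pass 70% of its speed; a pose out of reach is approached as far as the arm can. A call with a number of a shift or a turn outside -1 to 1 is refused whole. A call with a gripper value outside its range is refused whole. OPENING is the finger opening in mm, from 0 to 85.4, set as the call begins (- or left out, the last holds). The fingers move at their own pace and stop on an object; FORCE is the grip in N (left out, the last holds). Time passes only in rows, so rows that do not move let the fingers close. It gives the time, the measured TCP pose, the force, the opening and the grip force at its end, in the units of the state.
- bot.read_state(): the state, without advancing time (a new reading comes with each control period).
- bot.camera(name): name is "scene" or "top" or "wrist"; returns a dict with "image" (420x560x3 uint8, blue, green, red), "intrinsics" (3x3 intrinsics, pixels), "T" (4x4, takes a point from camera to world coordinates). Camera axes: x right, y down, z forward; pixel columns grow to the right and rows downward; lengths in m; the calibration is good to about 2 mm. The wrist camera is an equidistant fisheye: a pixel r from the principal point sees the ray r / f radians off the axis. A picture is of the moment at which its call begins. There is no depth.
- bot.job_done(): hands the job in; it is judged then, once.
The state is a dict: "time": time; "joint_positions": joint angles; "qvel": joint speeds; "tau": joint torques, N m; "eef_pos": TCP position; "ee_rot": TCP orientation; "ft_force": force on the tool from outside, world axes, zero at the start; "moment": the same for the moment, N m; "width": finger opening in m; "finger_force": force on a finger pad.
Only numpy, scipy, OpenCV 4.12 (cv2) and the standard library are available. Lean on these libraries where they do the work, as an engineer would, in place of code of your own. Each camera call takes 0.05 s, during which the arm holds its last target. There are 200 camera calls.

TASK

With the orange scraper block, sweep the three copper offcuts off the grey slide plate so that they lie on the worktop around it (the offcuts are sharp: do not touch them with the fingers), then stand the scraper upright on the worktop clear of the jig and let go of it. Only once the plate is clear, pull the red knob of the sprung index plunger fully up to its stop, so that its pin is out of the seat hole, and finish while still gripping the knob and holding it there, so that I can shift the slide. Leave the resistor block, bottle, vial and weight alone.

Things in the scene. Friction and masses are not known exactly. Their poses are not given: they have to be found in the camera images.
- slide_jig: fixed jig: grey slide plate on a dark base. Origin on the worktop under the plate's middle, z up. Plate x = -50 to 50, y = -120 to 120 mm, top at z = 22 mm, bare but for the blue bracket at its +y end: upright at y = 133 to 163 mm, arm (36 mm wide, top at 60 mm) over the plate from y = 75 mm. Index holes 9 mm at y = 68 mm and 95 mm (the seat hole; the plunger's axis)
- plate_top (a point): middle of the slide plate's top face, 22 mm above the worktop; axes as slide_jig
- knob (a point): centre of the plunger's red round knob (diameter 26 mm, 30 mm high, upright axis); 89 mm above the worktop with the pin seated; below it a 20 mm sleeve stands on the bracket's arm, whose top is 14 mm below the underside of the knob. Axes as slide_jig
- plunger (a joint): lift of the plunger in m: 0 = pin seated 8 mm deep in the seat hole (where the spring pushes it back when let go), 0.020 = pulled up to its hard stop, pin tip 12 mm above the plate. The spring pulls down with 4 N at 0 and 10 N at the stop
- scraper_grip (a point): loose scraper block, 80 to 170 g, standing upright on the worktop: white foot 24 (x) by 90 (y) by 18 mm high, orange handle 22 (x) by 62 mm (y) above it, 62 mm high in all. The point is the handle's middle, 42 mm above the underside; z up, y along the 90 mm scraping edge; it sweeps along its x. Grip it across the 22 mm
- chip_0_mid (a point): copper offcut no. 1, about 18 by 16 mm by 8 mm thick, 14 g, loose and lying flat on the slide plate; the point is the middle of its thickness. All three lie within 30 mm of the plate's long centre line (its y axis) and at plate y = -90 to +15 mm
- chip_1_mid (a point): copper offcut no. 2, about 16 by 18 mm by 8 mm thick, 14 g, loose and lying flat on the slide plate; the point is the middle of its thickness. All three lie within 30 mm of the plate's long centre line (its y axis) and at plate y = -90 to +15 mm
- chip_2_mid (a point): copper offcut no. 3, about 20 by 14 mm by 8 mm thick, 14 g, loose and lying flat on the slide plate; the point is the middle of its thickness. All three lie within 30 mm of the plate's long centre line (its y axis) and at plate y = -90 to +15 mm
- std_resistor: bystander: black resistor block with two binding posts, 46x66x48 mm; origin at the centre of its underside
- amber_bottle: bystander: amber bottle with black cap, 51 mm across, 101 mm high; origin at the centre of its underside
- vial: bystander: small vial with white cap, 24 mm across, 60 mm high; origin at the centre of its underside
- weight: bystander: brass-coloured calibration weight, 27 mm across, 42 mm high; origin at the centre of its underside
Things that resemble listed ones, but are neither listed nor needed, are in the scene too. Of the things like the part that bears scraper_grip, leave any that is blue or yellow; of the rest the larger one is meant.

How it is judged:
By the outcome, as a careful person would: the job done as asked, in the order asked, and still so for the second after the job is handed in, while the arm keeps its last pose, push and grip.
It also fails if it takes over 59 s, if anything falls off the work surface, if the arm or the gripper's body presses on something with over 40 N, if the wrist force passes 120 N, or if a joint passes its speed limit or range.

## Working session

There is one attempt and no reset: what is moved stays moved. The work goes in short steps, Python scripts to look and compute and a shell command to move; the robot and the scene stay as the last step left them, time stands still between calls to the robot, and variables do not carry over. Pictures are saved under pics/ and viewed, at most 10 in all, crops included, and the job is handed in when it is done.

```bash
mkdir -p pics; ls; python3 - <<'E'
from cell import bot
import cv2,numpy as np
s=bot.read_state();print({k:np.round(v,3) for k,v in s.items()})
for n in("scene","top"):
    c=bot.camera(n);cv2.imwrite(f"pics/{n}0.png",c["image"]);print(n,np.round(c["intrinsics"],1).tolist(),np.round(c["T"],3).tolist())
E
```

```text
pics
{'time': np.float64(0.0), 'joint_positions': array([ 1.086,  0.182,  1.608, -0.   ,  1.354, -0.206]), 'qvel': array([ 0.002, -0.002, -0.001,  0.   , -0.001, -0.001]), 'tau': array([-0.0000e+00, -4.4486e+01, -3.5134e+01, -0.0000e+00,  9.0000e-03,
        0.0000e+00]), 'eef_pos': array([0.158, 0.552, 0.238]), 'ee_rot': array([ 0.139,  0.99 , -0.001, -0.   ]), 'ft_force': array([-0.507, -0.093, -0.625]), 'moment': array([-0.031,  0.014,  0.022]), 'finger_force': np.float64(0.0), 'width': np.float64(0.085)}
scene [[476.0, 0.0, 279.9], [0.0, 476.0, 211.4], [0.0, 0.0, 1.0]] [[0.896, -0.197, 0.397, -0.04], [-0.443, -0.366, 0.819, -1.269], [-0.016, -0.91, -0.415, 0.732], [0.0, 0.0, 0.0, 1.0]]
top [[406.7, 0.0, 281.6], [0.0, 406.7, 202.3], [0.0, 0.0, 1.0]] [[0.012, -0.99, 0.139, 0.365], [-1.0, -0.013, -0.009, 0.01], [0.011, -0.139, -0.99, 1.476], [0.0, 0.0, 0.0, 1.0]]
```

View pics/top0.png

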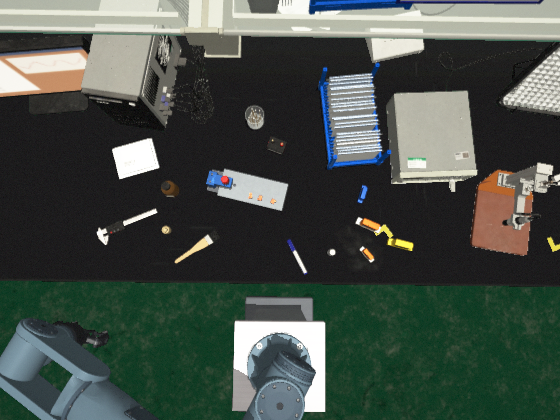

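View pics/scene0.png

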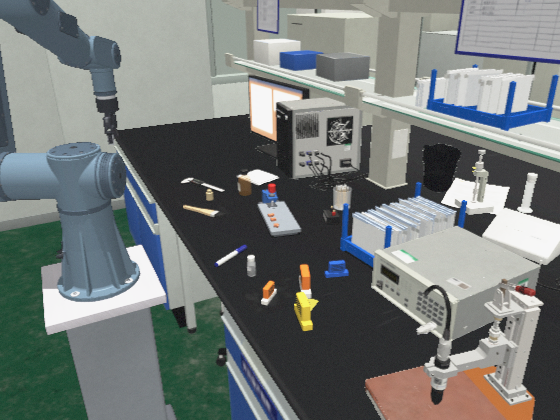

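Top view: the jig is at (248,190), with its bracket and red knob at (222,181) and chips at (251,196), (261,198) and (274,201). Scraper-like things are a large orange one (369,225), a small orange one (367,254), a blue one (363,194) and a yellow one (400,244). The larger orange one at (369,225) fits the description. I'll confirm it in a crop and measure.

```bash
cat > h.py <<'E'
import cv2,numpy as np
from cell import bot
def ray(c,uv):
    K,T=c["intrinsics"],c["T"]; d=T[:3,:3]@np.linalg.inv(K)@np.array([uv[0],uv[1],1.]); return T[:3,3],d
def onz(c,uv,z):
    o,d=ray(c,uv); return o+d*(z-o[2])/d[2]
def blobs(im,lo,hi,amin=8):
    m=cv2.inRange(cv2.cvtColor(im,cv2.COLOR_BGR2HSV),lo,hi)
    n,l,s,ce=cv2.connectedComponentsWithStats(m)
    return [(ce[i],s[i,4],cv2.minAreaRect(np.argwhere(l==i)[:,::-1].astype(np.float32))) for i in range(1,n) if s[i,4]>=amin]
E
python3 - <<'E'
from h import *
c=bot.camera("top");im=c["image"]
crop=im[160:280,190:430]; cv2.imwrite("pics/crop1.png",cv2.resize(crop,(800,400),interpolation=cv2.INTER_CUBIC))
for nm,lo,hi,z in(("orange",(5,120,90),(17,255,255),.06),("red",(0,160,90),(4,255,255),.104),("blue",(100,150,60),(125,255,255),.06),):
    for ce,a,r in blobs(im,lo,hi):
        if 190<ce[0]<430 and 160<ce[1]<280: print(nm,ce.round(1),a,np.round(r[1],1),round(r[2]),onz(c,ce,z).round(3))
# plate: grey contour
g=cv2.cvtColor(im,cv2.COLOR_BGR2HSV); m=cv2.inRange(g,(0,0,100),(180,70,230)); m[:,:200]=0;m[:,300:]=0;m[:165]=0;m[220:]=0
m=cv2.morphologyEx(m,cv2.MORPH_CLOSE,np.ones((5,5)))
cs=max(cv2.findContours(m,0,2)[0],key=cv2.contourArea);r=cv2.minAreaRect(cs);b=cv2.boxPoints(r)
P=np.array([onz(c,p,.022)[:2] for p in b]);print(P.round(3),"sides",np.linalg.norm(P-np.roll(P,1,0),axis=1).round(3),P.mean(0).round(3))
E
```

```text
orange [259.6 197.8] 13 [3. 3.] 90 [0.579 0.075 0.06 ]
orange [272.1 201. ] 11 [4. 2.] 90 [0.568 0.031 0.06 ]
orange [369.3 223.4] 75 [19.9  8.2] 18 [ 0.493 -0.31   0.06 ]
orange [367.4 253.1] 32 [12.   4.9] 45 [ 0.39  -0.302  0.06 ]
red [224.9 179.4] 44 [7. 6.] 90 [0.634 0.193 0.104]
blue [215.9 179.7] 204 [24.5 15. ] 16 [0.641 0.231 0.06 ]
blue [362.2 193.8] 116 [ 6.9 18.7] 16 [ 0.597 -0.287  0.06 ]
blue [290.1 244.3] 38 [11.7  3.4] 67 [ 0.417 -0.034  0.06 ]
[[ 0.602  0.272]
 [ 0.703  0.252]
 [ 0.638 -0.025]
 [ 0.539 -0.002]] sides [0.281 0.103 0.284 0.102] [0.621 0.124]
```

View pics/crop1.png

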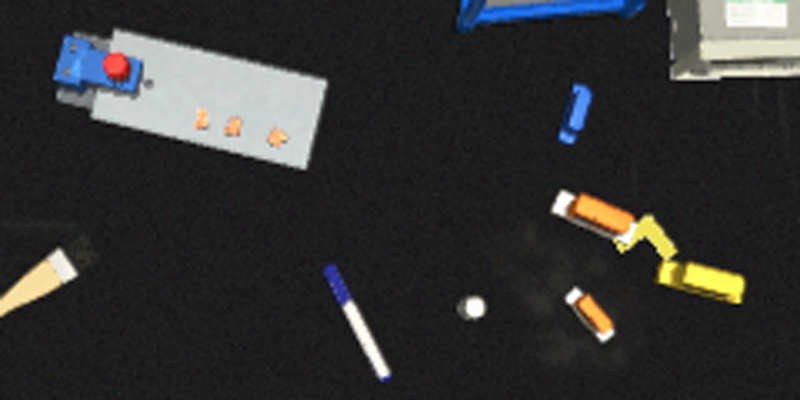

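The crop confirms it: the larger orange-handled block with the white foot is at crop (600,213), which is full-image (370,224). A yellow L-shaped piece touches its right end. The chips are at crop (202,119), (233,127) and (277,137). I'll move over the scraper.

```bash

R='[[-1,-0.9,0,0,0,0],[-1,-0.9,0,0,0,0],[-1,-0.9,0,0,0,0],[-1,-0.9,0,0,0,0],[-1,-0.9,0,0,0,0]]' >/dev/null
python3 -m jog '[[-1,-0.9,0,0,0,0],[-1,-0.9,0,0,0,0],[-1,-0.9,0,0,0,0],[-1,-0.9,0,0,0,0],[-1,-0.9,0,0,0,0]]'
python3 -m jog '[[-1,-0.9,0,0,0,0],[-1,-0.9,0,0,0,0],[-1,-0.9,0,0,0,0],[-1,-0.9,0,0,0,0],[-1,-0.9,0,0,0,0]]'
python3 -m jog '[[-0.8,-1,0,0,0,0],[-0.8,-1,0,0,0,0],[-0.8,-1,0,0,0,0],[-0.8,-1,0,0,0,0],[-0.8,-1,0,0,0,0]]'
python3 -m jog '[[-0.8,-1,0,0,0,0],[-0.8,-1,0,0,0,0],[-0.8,-1,0,0,0,0],[-0.8,-1,0,0,0,0],[-0.8,-1,0,0,0,0]]'
python3 -m jog '[[-0.5,-1,0,0,0,0],[-0.5,-1,0,0,0,0],[-0.5,-1,0,0,0,0],[-0.5,-1,0,0,0,0],[-0.4,-1,0,0,0,0]]'
python3 -m jog '[[-0.3,-1,0,0,0,0.6],[-0.2,-1,0,0,0,1],[-0.1,-0.8,0,0,0,1],[0,-0.5,0,0,0,1],[0,0,0,0,0,1]]'
python3 -m jog '[[0,0,0,0,0,1],[0,0,0,0,0,1],[0,0,0,0,0,1],[0,0,0,0,0,1],[0,0,0,0,0,1]]'
python3 -m jog '[[0,0,0,0,0,1],[0,0,0,0,0,1],[0,0,0,0,0,1],[0,0,0,0,0,1],[0,0,0,0,0,1]]'
```

```text
time: 0.57
eef_pos: [0.2477, 0.4088, 0.239]
ee_rot: [0.139, 0.99, -0.0, -0.0]
ft_force: [0.4, -0.4, -0.9]
width: 0.0854
finger_force: 0.0
time: 0.98
eef_pos: [0.337, 0.2662, 0.2392]
ee_rot: [0.139, 0.99, 0.0, 0.0]
ft_force: [0.6, 1.3, 0.6]
width: 0.0856
finger_force: 0.0
time: 1.4
eef_pos: [0.3985, 0.1185, 0.2392]
ee_rot: [0.139, 0.99, 0.0, 0.0]
ft_force: [1.5, 0.8, 0.2]
width: 0.0856
finger_force: 0.0
time: 1.82
eef_pos: [0.4603, -0.0293, 0.2392]
ee_rot: [0.139, 0.99, 0.0, -0.0]
ft_force: [0.0, 0.0, 0.3]
width: 0.0857
finger_force: 0.0
time: 2.23
eef_pos: [0.4835, -0.1658, 0.239]
ee_rot: [0.139, 0.99, 0.0, -0.0]
ft_force: [0.9, 0.1, -0.0]
width: 0.0855
finger_force: 0.0
time: 2.65
eef_pos: [0.4664, -0.2478, 0.2388]
ee_rot: [0.365, 0.931, -0.0, -0.001]
ft_force: [0.4, -0.1, 0.1]
width: 0.0856
finger_force: 0.0
time: 3.07
eef_pos: [0.4673, -0.2455, 0.2389]
ee_rot: [0.583, 0.813, 0.0, -0.0]
ft_force: [-0.1, 0.5, -0.0]
width: 0.0857
finger_force: 0.0
time: 3.48
eef_pos: [0.4674, -0.2455, 0.239]
ee_rot: [0.766, 0.643, -0.0, -0.0]
ft_force: [-0.3, 0.4, -0.7]
width: 0.0855
finger_force: 0.0
```

```bash
cat >> h.py <<'E'
def fray(c,uv):
    K,T=c["intrinsics"],c["T"]; x=(uv[0]-K[0,2])/K[0,0]; y=(uv[1]-K[1,2])/K[1,1]; r=np.hypot(x,y)+1e-12
    return T[:3,3],T[:3,:3]@np.array([x/r*np.sin(r),y/r*np.sin(r),np.cos(r)])
def fonz(c,uv,z):
    o,d=fray(c,uv); return o+d*(z-o[2])/d[2]
def go(p):  # rows' sum (units of 25mm) in the tool frame to TCP p, and tool-y yaw
    from scipy.spatial.transform import Rotation as R
    s=bot.read_state(); M=R.from_quat(s["ee_rot"]).as_matrix()
    print("tcp",s["eef_pos"].round(4),"units",(M.T@(np.array(p)-s["eef_pos"])/.025).round(2),"yaw_y",np.degrees(np.arctan2(M[1,1],M[0,1])).round(1),"tilt",M[:,2].round(3),"F",s["ft_force"].round(1))
E
python3 - <<'E'
from h import *
c=bot.camera("wrist");im=c["image"];cv2.imwrite("pics/w1.png",im)
print(np.round(c["intrinsics"],1).tolist(),np.round(c["T"],3).tolist())
for ce,a,r in blobs(im,(5,120,80),(17,255,255),60):
    P=np.array([fonz(c,p,.062)[:2] for p in cv2.boxPoints(r)]);print(ce.round(1),a,fonz(c,ce,.062).round(3),P.round(3).tolist(),np.linalg.norm(P-np.roll(P,1,0),axis=1).round(3))
t=bot.camera("top")
for p in((250.6,195.7),(259.9,198.1),(273.1,201.1)):
    w=onz(t,p,.026)[:2]-np.array([.615,.1035]); print("chip jig",(np.array([[.975,-.224],[.224,.975]])@w).round(3))
go([.493,-.31,.2])
E
```

```text
[[325.2, 0.0, 273.7], [0.0, 325.2, 216.5], [0.0, 0.0, 1.0]] [[0.985, -0.166, -0.048, 0.479], [-0.172, -0.949, -0.262, -0.179], [-0.002, 0.267, -0.964, 0.373], [0.0, 0.0, 0.0, 1.0]]
[305.8 237.2] 416 [ 0.492 -0.291  0.062] [[0.467, -0.331], [0.493, -0.27], [0.516, -0.282], [0.491, -0.344]] [0.028 0.066 0.026 0.067]
[224.6 244.4] 133 [ 0.409 -0.285  0.062] [[0.394, -0.291], [0.409, -0.275], [0.42, -0.286], [0.404, -0.302]] [0.015 0.022 0.015 0.022]
chip jig [-0.025  0.   ]
chip jig [-0.025 -0.034]
chip jig [-0.025 -0.083]
tcp [ 0.4673 -0.2455  0.239 ] units [-2.37  1.45  1.56] yaw_y -9.7 tilt [-0.  0. -1.] F [ 0.  -0.3 -0.4]
```

View pics/w1.png

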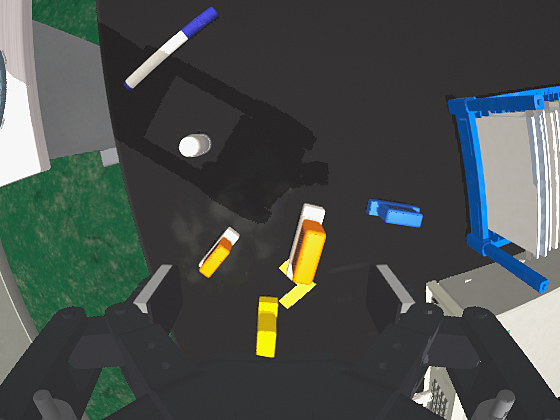

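The larger orange block is at wrist pixel (307,245), with its position confirmed by two views. I'll move down and grasp it.

```bash

python3 -m jog '[[-0.8,0.5,0.5,0,0,0],[-0.8,0.5,0.7,0,0,0],[-0.68,0.47,1,0,0,0],[0,0,1,0,0,1],[0,0,1,0,0,1]]' 55
python3 -m jog '[[0,0,1,0,0,0],[0,0,1,0,0,0],[0,0,0.8,0,0,0],[0,0,0.6,0,0,0],[0,0,0.6,0,0,0]]'
python3 - <<'E'
from h import *
go([.494,-.308,.034])
c=bot.camera("wrist");cv2.imwrite("pics/w2.png",c["image"][150:])
E
```

```text
time: 4.0
eef_pos: [0.4944, -0.3091, 0.1331]
ee_rot: [0.825, 0.565, 0.0, 0.0]
ft_force: [0.6, 0.2, 0.3]
width: 0.0549
finger_force: 0.0
time: 4.42
eef_pos: [0.4937, -0.3075, 0.0327]
ee_rot: [0.823, 0.567, -0.0, -0.001]
ft_force: [0.8, 0.3, -0.3]
width: 0.0549
finger_force: 0.0
tcp [ 0.4937 -0.3075  0.0327] units [-0.02  0.02 -0.05] yaw_y -20.9 tilt [-0.001  0.001 -1.   ] F [ 0.8  0.3 -0.3]
```

View pics/w2.png

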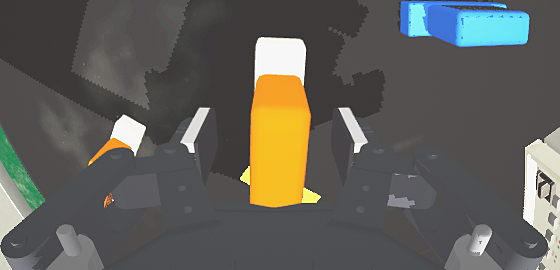

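The scraper's handle, at (280,140) in this crop, is centred between the open pads and aligned with them. I'll close and lift.

```bash

python3 -m jog '[[0,0,0,0,0,0],[0,0,0,0,0,0],[0,0,0,0,0,0],[0,0,0,0,0,0],[0,0,0,0,0,0]]' 0 60
python3 -m jog '[[0,0,0,0,0,0],[0,0,-0.3,0,0,0],[0,0,-0.6,0,0,0],[0,0,-1,0,0,0],[0,0,-1,0,0,0]]'
python3 -m jog '[[0,0,-1,0,0,0],[0,0,-1,0,0,0],[0,0,-1,0,0,0],[0,0,-0.6,0,0,0],[0,0,0,0,0,0]]'
python3 - <<'E'
from h import *
go([.62,.11,.18])
c=bot.camera("wrist");cv2.imwrite("pics/w3.png",c["image"][150:])
E
```

```text
time: 4.88
eef_pos: [0.4949, -0.3086, 0.0355]
ee_rot: [0.824, 0.566, 0.0, 0.001]
ft_force: [0.0, 0.9, 2.4]
width: 0.0215
finger_force: 59.0
time: 5.3
eef_pos: [0.4933, -0.3071, 0.107]
ee_rot: [0.825, 0.566, -0.0, -0.001]
ft_force: [-0.2, -0.3, -1.2]
width: 0.021
finger_force: 58.6
time: 5.72
eef_pos: [0.4959, -0.3094, 0.2016]
ee_rot: [0.824, 0.566, 0.001, 0.004]
ft_force: [0.7, -0.5, -1.1]
width: 0.0211
finger_force: 58.6
tcp [ 0.4959 -0.3094  0.2016] units [17.44 -1.41  0.8 ] yaw_y -21.1 tilt [ 0.005 -0.005 -1.   ] F [ 0.7 -0.5 -1.1]
```

View pics/w3.png

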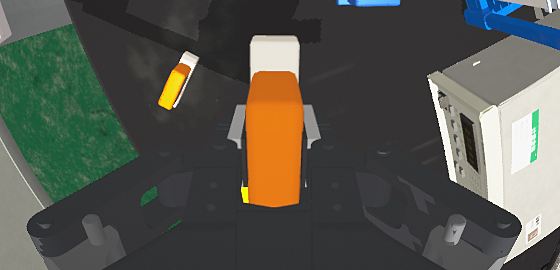

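The scraper is held square, handle at (275,140) in the crop. I'll carry it over the plate and turn it so that it sweeps along the plate's -y.

```bash

python3 -m jog '[[0.4,0,0,0,0,0],[0.8,-0.1,0,0,0,0],[1,-0.12,0,0,0,0],[1,-0.12,0,0,0,0],[1,-0.12,0,0,0,0]]' | sed -n 2p
python3 -m jog '[[1,-0.12,0,0,0,0],[1,-0.12,0,0,0,0],[1,-0.12,0,0,0,0],[1,-0.12,0,0,0,0],[1,-0.12,0,0,0,0]]'| sed -n 2p
python3 -m jog '[[1,-0.12,0,0,0,0],[1,-0.12,0,0,0,0],[1,-0.12,0,0,0,0],[1,-0.12,0,0,0,0],[1,-0.12,0,0,0,0]]'| sed -n 2p
python3 -m jog '[[1,-0.12,0,0,0,0],[1,-0.12,0,0,0,0],[1,-0.12,0,0,0,0],[0.7,-0.1,0,0,0,0],[0.3,0,0,0,0,0.3]]'| sed -n 2p
python3 -m jog '[[0,0,0,0,0,1],[0,0,0,0,0,1],[0,0,0,0,0,1],[0,0,0,0,0,1],[0,0,0,0,0,1]]'| sed -n 2p
python3 -m jog '[[0,0,0,0,0,1],[0,0,0,0,0,1],[0,0,0,0,0,1],[0,0,0,0,0,1],[0,0,0,0,0,1]]'| sed -n 2p
python3 -m jog '[[0,0,0,0,0,1],[0,0,0,0,0,1],[0,0,0,0,0,1],[0,0,0,0,0,1],[0,0,0,0,0,0]]'| sed -n 2p
python3 - <<'E'
from h import *
go([.607,.136,.0585])
c=bot.camera("wrist");cv2.imwrite("pics/w4.png",c["image"])
for nm,lo,hi,z in (("cu",(5,60,100),(20,255,255),.026),("red",(0,160,90),(4,255,255),.104)):
  for ce,a,r in blobs(c["image"],lo,hi,40):
    p=fonz(c,ce,z); w=p[:2]-np.array([.615,.1035]); print(nm,ce.round(),a,p.round(3),"jig",(np.array([[.975,-.224],[.224,.975]])@w).round(3))
E
```

```text
eef_pos: [0.5202, -0.2034, 0.1943]
eef_pos: [0.551, -0.0813, 0.1944]
eef_pos: [0.5817, 0.0404, 0.1943]
eef_pos: [0.6067, 0.1391, 0.194]
eef_pos: [0.6067, 0.1365, 0.194]
eef_pos: [0.6067, 0.1363, 0.194]
eef_pos: [0.6068, 0.1363, 0.1942]
tcp [0.6068 0.1363 0.1942] units [0.03 0.   5.43] yaw_y -103.2 tilt [-0.004  0.    -1.   ] F [-0.8  0.2 -1.2]
cu [303. 208.] 205 [0.591 0.11  0.026] jig [-0.024  0.001]
cu [335. 207.] 82 [0.586 0.08  0.026] jig [-0.023 -0.029]
cu [385. 208.] 212 [0.573 0.03  0.026] jig [-0.025 -0.082]
cu [274. 288.] 7160 [0.514 0.158 0.026] jig [-0.111  0.03 ]
cu [ 42. 255.] 1070 [0.607 0.428 0.026] jig [-0.08   0.314]
red [189. 198.] 1119 [0.639 0.191 0.104] jig [0.004 0.091]
```

View pics/w4.png

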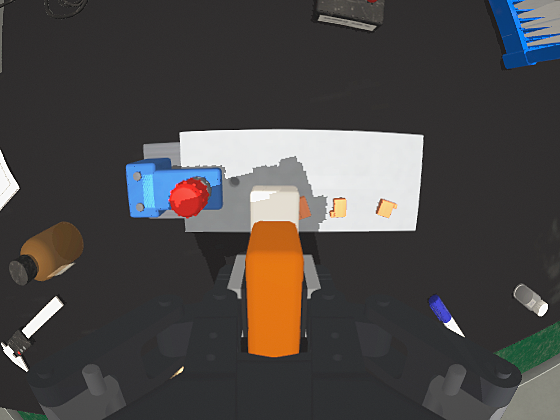

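The scraper hangs behind the chips, which are at pixels (303,208), (340,207) and (385,208), i.e. jig x ≈ -24 mm and y ≈ 0, -33 and -82 mm. The knob is at (189,198). I'll lower it and sweep.

```bash

python3 -m jog '[[0,0,0.6,0,0,0],[0,0,1,0,0,0],[0,0,1,0,0,0],[0,0,1,0,0,0],[0,0,0.8,0,0,0]]' 
python3 -m jog '[[0,0,0.5,0,0,0],[0,0,0.3,0,0,0],[0,0,0.15,0,0,0],[0,0,0.05,0,0,0],[0,0,0,0,0,0]]'
python3 - <<'E'
from h import *
go([.607,.136,.0585])
E
```

```text
time: 9.15
eef_pos: [0.6066, 0.136, 0.0836]
ee_rot: [0.994, -0.111, -0.002, 0.0]
ft_force: [-0.5, 0.6, -0.6]
width: 0.0213
finger_force: 58.6
time: 9.57
eef_pos: [0.6091, 0.1357, 0.0625]
ee_rot: [0.994, -0.113, 0.001, -0.0]
ft_force: [0.4, -0.5, -2.1]
width: 0.0213
finger_force: 58.6
tcp [0.6091 0.1357 0.0625] units [-0.08  0.01  0.16] yaw_y -103.0 tilt [ 0.001  0.    -1.   ] F [ 0.4 -0.5 -2.1]
```

```bash

python3 -m jog '[[0,0,0,0,0,0],[0,0,0.04,0,0,0],[0,0,0.03,0,0,0],[0,0,0,0,0,0],[0,0,0,0,0,0]]' 
python3 -m jog '[[0,0.1,0,0,0,0],[0,0.2,0,0,0,0],[0,0.3,0,0,0,0],[0,0.4,0,0,0,0],[0,0.5,0,0,0,0]]'
```

```text
time: 9.98
eef_pos: [0.6085, 0.1356, 0.0603]
ee_rot: [0.994, -0.113, 0.0, -0.0]
ft_force: [0.3, 0.5, -1.1]
width: 0.0213
finger_force: 58.6
time: 10.4
eef_pos: [0.5997, 0.0983, 0.06]
ee_rot: [0.994, -0.113, 0.0, 0.0]
ft_force: [-0.6, 0.4, -0.6]
width: 0.0213
finger_force: 58.6
```

```bash

python3 -m jog '[[0,0.5,0,0,0,0],[0,0.5,0,0,0,0],[0,0.5,0,0,0,0],[0,0.5,0,0,0,0],[0,0.5,0,0,0,0]]' 
python3 -m jog '[[0,0.5,0,0,0,0],[0,0.5,0,0,0,0],[0,0.5,0,0,0,0],[0,0.5,0,0,0,0],[0,0.5,0,0,0,0]]'
python3 -m jog '[[0,0.4,0,0,0,0],[0,0.3,0,0,0,0],[0,0,0,0,0,0],[0,0,-0.5,0,0,0],[0,0,-1,0,0,0]]'
python3 -m jog '[[0,0,-1,0,0,0],[0,0,-1,0,0,0],[0,0,-1,0,0,0],[0,0,-1,0,0,0],[0,0,-0.5,0,0,0]]'
python3 - <<'E'
from h import *
c=bot.camera("wrist");cv2.imwrite("pics/w5.png",c["image"]); go([.42,.1,.06])
for ce,a,r in blobs(c["image"],(5,60,100),(20,255,255),40):
    p=fonz(c,ce,.004); w=p[:2]-np.array([.615,.1035]); print(ce.round(),a,p.round(3),"jig",(np.array([[.975,-.224],[.224,.975]])@w).round(3))
E
```

```text
time: 10.82
eef_pos: [0.5856, 0.0367, 0.0601]
ee_rot: [0.994, -0.114, 0.0, 0.0]
ft_force: [0.4, 0.4, -0.8]
width: 0.0212
finger_force: 58.6
time: 11.23
eef_pos: [0.5715, -0.0239, 0.0601]
ee_rot: [0.994, -0.113, 0.0, 0.0]
ft_force: [0.5, 0.1, -0.9]
width: 0.0214
finger_force: 58.6
time: 11.65
eef_pos: [0.5653, -0.0388, 0.0954]
ee_rot: [0.994, -0.113, -0.003, -0.001]
ft_force: [-0.9, 0.7, -1.0]
width: 0.0213
finger_force: 58.6
time: 12.07
eef_pos: [0.5695, -0.0393, 0.2147]
ee_rot: [0.994, -0.113, 0.003, 0.0]
ft_force: [0.4, -0.1, -0.5]
width: 0.0214
finger_force: 58.7
tcp [ 0.5704 -0.0396  0.216 ] units [-7.17 -4.09  6.18] yaw_y -103.0 tilt [ 0.008 -0.002 -1.   ] F [ 1.8 -0.7  0.7]
[274. 288.] 7165 [ 0.457 -0.014  0.004] jig [-0.128 -0.15 ]
[494. 281.] 212 [ 0.381 -0.317  0.004] jig [-0.134 -0.462]
[ 20. 320.] 212 [0.464 0.415 0.004] jig [-0.217  0.27 ]
[ 12. 328.] 46 [0.451 0.449 0.004] jig [-0.237  0.3  ]
```

View pics/w5.png

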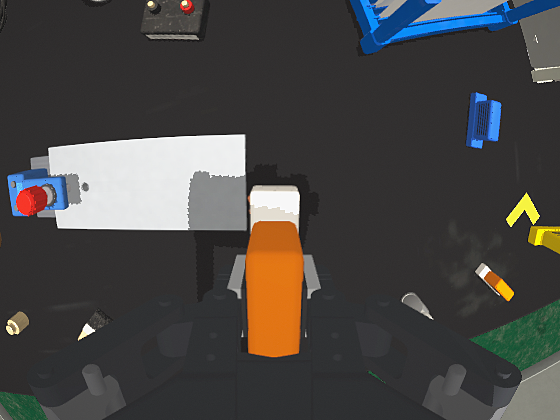

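The visible plate is clear (plate right edge at (246,180)). The scraper hides the chips' landing area, so I'll look again while carrying it to the free spot on the near side.

```bash

python3 -m jog '[[-0.5,-0.38,0,0,0,0],[-0.9,-0.7,0,0,0,0],[-1,-0.76,0,0,0,0],[-1,-0.76,0,0,0,0],[-1,-0.76,0,0,0,0]]' |sed -n 2p
python3 -m jog '[[-0.9,-0.7,0,0,0,0],[-0.43,-0.32,0,0,0,0],[0,0,0,0,0,0],[0,0,0,0,0,0],[0,0,0,0,0,0]]' |sed -n 2p
python3 - <<'E'
from h import *
go([.455,.10,.037])
c=bot.camera("wrist");t=bot.camera("top")
cv2.imwrite("pics/w6.png",np.vstack([c["image"][:240],cv2.resize(t["image"][150:270,180:460],(560,240))]))
for ce,a,r in blobs(c["image"],(5,60,100),(20,255,255),40):
    p=fonz(c,ce,.004); w=p[:2]-np.array([.615,.1035]); print(ce.round(),a,p.round(3),"jig",(np.array([[.975,-.224],[.224,.975]])@w).round(3))
E
```

```text
eef_pos: [0.4779, 0.0681, 0.2089]
eef_pos: [0.4537, 0.0987, 0.21]
tcp [0.4537 0.0987 0.21  ] units [ 0.03 -0.06  6.92] yaw_y -103.0 tilt [ 0.001 -0.    -1.   ] F [ 1.1 -0.1 -0.1]
[377.  62.] 120 [ 0.569 -0.041  0.004] jig [-0.013 -0.151]
[369.  78.] 171 [ 0.552 -0.028  0.004] jig [-0.032 -0.142]
[274. 288.] 7158 [0.342 0.124 0.004] jig [-0.271 -0.041]
[ 45. 239.] 281 [0.466 0.41  0.004] jig [-0.214  0.266]
[ 35. 245.] 58 [0.462 0.435 0.004] jig [-0.224  0.289]
```

View pics/w6.png

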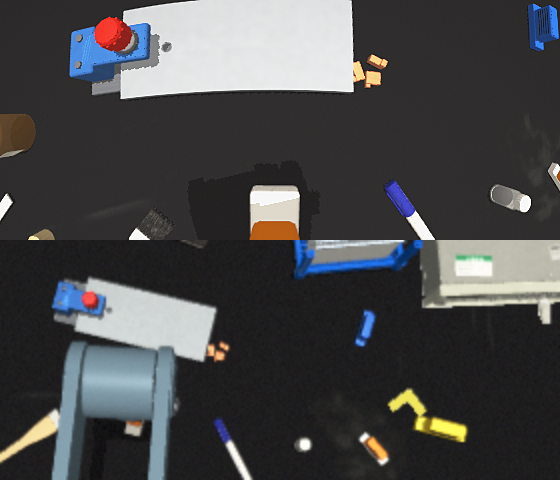

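All three chips are off the plate in the wrist view: (377,62), (372,78) and (359,70), just beyond the right edge. The third is close to the edge, so I'll check that it lies flat (leaning or not) by numbers.

```bash
python3 - <<'E'
from h import *
c=bot.camera("wrist");im=c["image"];g=cv2.cvtColor(im,cv2.COLOR_BGR2HSV)
J=np.array([[.975,-.224],[.224,.975]]);f=lambda u,z:(J@(fonz(c,u,z)[:2]-np.array([.615,.1035]))*1000).round()
for vlo in(100,170,200,225):
    m=cv2.inRange(g,(5,60,vlo),(22,255,255));m[:40]=0;m[110:]=0;m[:,:330]=0;m[:,410:]=0
    n,l,s,ce=cv2.connectedComponentsWithStats(m)
    for i in range(1,n):
        if s[i,4]>15:
            r=cv2.minAreaRect(np.argwhere(l==i)[:,::-1].astype(np.float32));print(vlo,s[i].tolist(),"box",[f(p,.008).tolist() for p in cv2.boxPoints(r)])
print("plate edge px jig",[ (f(p,.022).tolist(),f(p,0).tolist()) for p in((352,5),(354,91))])
cv2.imwrite("pics/w7.png",cv2.resize(im[30:120,320:440],(800,600),interpolation=cv2.INTER_NEAREST))
E
```

```text
100 [366, 54, 21, 15, 161] box [[-16.0, -138.0], [-4.0, -142.0], [-10.0, -162.0], [-22.0, -158.0]]
100 [353, 61, 28, 27, 349] box [[-32.0, -116.0], [-12.0, -126.0], [-27.0, -159.0], [-47.0, -149.0]]
170 [369, 55, 18, 12, 98] box [[-14.0, -140.0], [-6.0, -143.0], [-10.0, -162.0], [-19.0, -159.0]]
170 [353, 61, 12, 19, 98] box [[-17.0, -121.0], [-13.0, -130.0], [-32.0, -137.0], [-36.0, -128.0]]
170 [365, 71, 16, 16, 178] box [[-41.0, -137.0], [-24.0, -138.0], [-24.0, -154.0], [-41.0, -153.0]]
170 [353, 73, 6, 9, 26] box [[-31.0, -121.0], [-28.0, -125.0], [-35.0, -129.0], [-38.0, -125.0]]
200 [369, 55, 18, 12, 92] box [[-13.0, -141.0], [-6.0, -144.0], [-10.0, -162.0], [-18.0, -159.0]]
200 [353, 61, 12, 19, 97] box [[-17.0, -121.0], [-13.0, -130.0], [-32.0, -137.0], [-36.0, -128.0]]
200 [365, 71, 16, 16, 173] box [[-41.0, -137.0], [-24.0, -138.0], [-24.0, -154.0], [-41.0, -153.0]]
200 [353, 73, 6, 9, 24] box [[-30.0, -121.0], [-28.0, -125.0], [-35.0, -129.0], [-38.0, -125.0]]
225 [369, 55, 18, 12, 86] box [[-13.0, -141.0], [-6.0, -144.0], [-10.0, -162.0], [-18.0, -159.0]]
225 [353, 61, 12, 19, 95] box [[-17.0, -121.0], [-14.0, -130.0], [-32.0, -136.0], [-36.0, -127.0]]
225 [366, 71, 15, 16, 166] box [[-41.0, -138.0], [-24.0, -138.0], [-23.0, -154.0], [-40.0, -154.0]]
225 [353, 73, 6, 9, 23] box [[-30.0, -121.0], [-28.0, -125.0], [-35.0, -129.0], [-38.0, -125.0]]
plate edge px jig [([45.0, -121.0], [54.0, -127.0]), ([-49.0, -122.0], [-46.0, -127.0])]
```

View pics/w7.png

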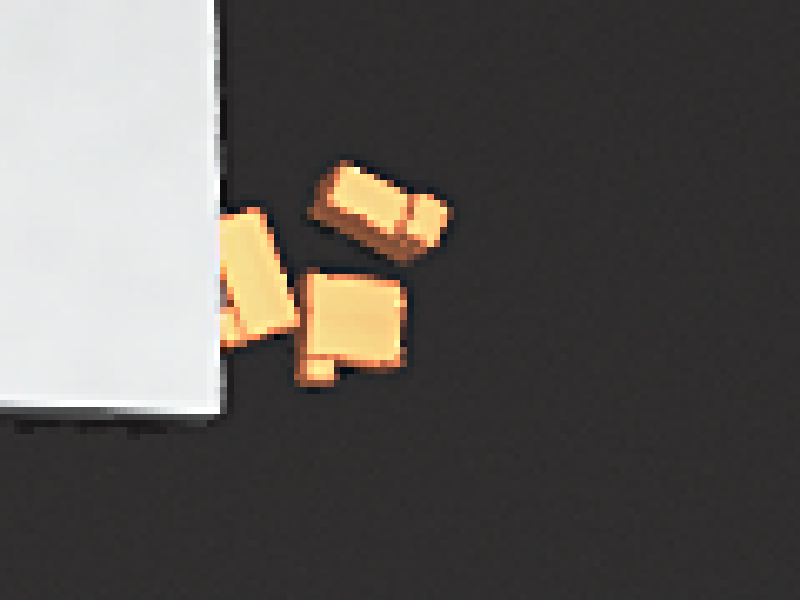

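The crop shows all three offcuts outside the plate: crop (380,215), (350,320) and (255,280). The last is overlapped by the plate's edge, so it lies below plate height on the worktop against the jig. The plate is clear, so I'll set the scraper down here.

```bash

python3 -m jog '[[0,0,0.6,0,0,0],[0,0,1,0,0,0],[0,0,1,0,0,0],[0,0,1,0,0,0],[0,0,1,0,0,0]]' |sed -n 2p
python3 -m jog '[[0,0,1,0,0,0],[0,0,0.6,0,0,0],[0,0,0.3,0,0,0],[0,0,0.15,0,0,0],[0,0,0.1,0,0,0]]'
python3 -m jog '[[0,0,0,0,0,0],[0,0,0,0,0,0],[0,0,0,0,0,0]]'
```

```text
eef_pos: [0.4536, 0.0985, 0.094]
time: 13.93
eef_pos: [0.4536, 0.0988, 0.0412]
ee_rot: [0.994, -0.114, 0.0, 0.0]
ft_force: [-0.2, -0.1, -1.4]
width: 0.0215
finger_force: 58.7
time: 14.18
eef_pos: [0.4539, 0.0992, 0.0423]
ee_rot: [0.994, -0.113, 0.001, -0.0]
ft_force: [0.7, 0.3, -0.3]
width: 0.0216
finger_force: 58.7
```

```bash

python3 -m jog '[[0,0,0.06,0,0,0],[0,0,0.04,0,0,0],[0,0,0.04,0,0,0],[0,0,0.04,0,0,0],[0,0,0,0,0,0]]' 
python3 -m jog '[[0,0,0.04,0,0,0],[0,0,0.03,0,0,0],[0,0,0,0,0,0],[0,0,0,0,0,0]]'
```

```text
time: 14.6
eef_pos: [0.4528, 0.0993, 0.0366]
ee_rot: [0.994, -0.113, -0.0, 0.0]
ft_force: [0.6, -0.0, -1.8]
width: 0.0215
finger_force: 58.7
time: 14.93
eef_pos: [0.4531, 0.0993, 0.0355]
ee_rot: [0.994, -0.113, -0.0, 0.0]
ft_force: [-2.8, -0.1, 5.3]
width: 0.0213
finger_force: 59.6
```

Contact is felt, so I'll release, rise and look while moving to the knob.

```bash

python3 -m jog '[[0,0,0,0,0,0],[0,0,0,0,0,0],[0,0,0,0,0,0],[0,0,0,0,0,0],[0,0,0,0,0,0]]' 55
python3 -m jog '[[0,0,-0.3,0,0,0],[0,0,-0.6,0,0,0],[0,0,-1,0,0,0],[0,0,-1,0,0,0],[0,0,-1,0,0,0]]'
python3 -m jog '[[0,0,-1,0,0,0],[0,0,-1,0,0,0],[0,0,-1,0,0,0],[0,0,-0.6,0,0,0],[0,0,0,0,0,0]]'
python3 - <<'E'
from h import *
go([.637,.194,.082])
c=bot.camera("wrist")
for nm,lo,hi,z in (("or",(5,120,80),(17,255,255),.062),("red",(0,160,90),(4,255,255),.104),("white",(0,0,170),(180,60,255),.018)):
  for ce,a,r in blobs(c["image"],lo,hi,60):
    P=np.array([fonz(c,p,z)[:2] for p in cv2.boxPoints(r)]);print(nm,ce.round(),a,fonz(c,ce,z).round(3),np.linalg.norm(P-np.roll(P,1,0),axis=1).round(3))
E
```

```text
time: 15.35
eef_pos: [0.453, 0.0992, 0.035]
ee_rot: [0.994, -0.113, -0.0, -0.0]
ft_force: [-1.0, -0.1, 0.1]
width: 0.0551
finger_force: 0.0
time: 15.77
eef_pos: [0.4527, 0.0992, 0.1339]
ee_rot: [0.994, -0.113, -0.0, 0.0]
ft_force: [-0.3, 0.6, 0.7]
width: 0.0551
finger_force: 0.0
time: 16.18
eef_pos: [0.4552, 0.0992, 0.2269]
ee_rot: [0.994, -0.113, 0.004, -0.0]
ft_force: [1.7, -0.4, 0.1]
width: 0.0551
finger_force: 0.0
tcp [0.4552 0.0992 0.2269] units [ 6.19 -5.32  5.85] yaw_y -103.0 tilt [ 0.008 -0.    -1.   ] F [ 1.7 -0.4  0.1]
or [372.  68.] 86 [ 0.561 -0.019  0.062] [0.017 0.01  0.018 0.01 ]
or [363.  85.] 93 [ 0.546 -0.007  0.062] [0.014 0.025 0.015 0.024]
or [ 16. 132.] 1207 [0.607 0.37  0.062] [0.049 0.074 0.045 0.075]
or [555. 178.] 143 [ 0.41  -0.252  0.062] [0.029 0.021 0.03  0.022]
or [274. 208.] 1575 [0.45  0.1   0.062] [0.022 0.066 0.021 0.066]
red [122.  41.] 846 [0.631 0.19  0.104] [0.036 0.027 0.035 0.026]
white [248.  52.] 17833 [0.609 0.091 0.018] [0.113 0.25  0.107 0.244]
white [275. 167.] 322 [0.483 0.092 0.018] [0.018 0.023 0.018 0.023]
white [549. 173.] 98 [ 0.405 -0.286  0.018] [0.066 0.022 0.068 0.025]
white [  9. 210.] 302 [0.524 0.469 0.018] [0.02  0.081 0.017 0.079]
white [516. 202.] 176 [ 0.377 -0.214  0.018] [0.023 0.026 0.024 0.026]
white [423. 238.] 662 [ 0.364 -0.064  0.018] [0.089 0.014 0.089 0.015]
white [138. 254.] 1128 [0.421 0.276 0.018] [0.037 0.115 0.033 0.114]
white [398. 375.] 491 [ 0.15  -0.02   0.018] [0.042 0.058 0.045 0.062]
white [425. 398.] 67 [ 0.073 -0.067  0.018] [0.024 0.018 0.024 0.019]
```

The scraper stands upright: its top face at z = 62 mm measures 22 by 66 mm. On to the knob.

```bash

python3 -m jog '[[0.5,-0.43,0,0,0,0],[0.9,-0.77,0,0,0,0],[1,-0.86,0,0,0,0],[1,-0.86,0,0,0,0],[1,-0.86,0,0,0,0]]' |sed -n 2p
python3 -m jog '[[0.9,-0.77,0.3,0,0,0],[0.6,-0.52,0.5,0,0,0],[0.29,-0.25,0.3,0,0,0],[0,0,0,0,0,0],[0,0,0,0,0,0]]' |sed -n 2p
python3 - <<'E'
from h import *
t=bot.camera("top");c=bot.camera("wrist");im=c["image"]
cs=[b for b in blobs(im,(0,140,60),(5,255,255),200)]
for ce,a,r in cs:
    print("red",ce.round(),a,[fonz(c,ce,z).round(3).tolist() for z in(.089,.104)],"box",[fonz(c,p,.104)[:2].round(3).tolist() for p in cv2.boxPoints(r)])
go([.637,.194,.082])
E
```

```text
eef_pos: [0.5817, 0.1672, 0.2205]
eef_pos: [0.6324, 0.1938, 0.1923]
red [269. 213.] 1127 [[0.637, 0.196, 0.089], [0.641, 0.195, 0.104]] box [[0.633, 0.213], [0.659, 0.2], [0.648, 0.177], [0.621, 0.189]]
tcp [0.6329 0.1936 0.1945] units [ 0.16 -0.05  4.5 ] yaw_y -103.0 tilt [-0.001 -0.    -1.   ] F [0.2 0.4 0.9]
```

```bash

python3 -m jog '[[0.15,-0.13,0.5,0,0,0],[0,0,0.8,0,0,0],[0,0,0.9,0,0,0],[0,0,0.8,0,0,0],[0,0,0.6,0,0,0]]' 
python3 -m jog '[[0,0,0.4,0,0,0],[0,0,0.3,0,0,0],[0,0,0.2,0,0,0],[0,0,0,0,0,0],[0,0,0,0,0,0]]'
python3 -m jog '[[0,0,0,0,0,0],[0,0,0,0,0,0],[0,0,0,0,0,0],[0,0,0,0,0,0],[0,0,0,0,0,0]]' 0 70
```

```text
time: 17.58
eef_pos: [0.6371, 0.1959, 0.103]
ee_rot: [0.994, -0.114, -0.001, 0.0]
ft_force: [-0.1, -0.1, -0.3]
width: 0.0556
finger_force: 0.0
time: 18.0
eef_pos: [0.6386, 0.1963, 0.0832]
ee_rot: [0.994, -0.113, 0.0, -0.0]
ft_force: [-0.2, -1.0, -0.4]
width: 0.0552
finger_force: 0.0
time: 18.42
eef_pos: [0.6387, 0.1958, 0.084]
ee_rot: [0.994, -0.113, 0.001, 0.0]
ft_force: [-3.0, -2.9, 4.8]
width: 0.0233
finger_force: 68.8
```

```bash

python3 -m jog '[[0,0,0,0,0,0],[0,0,0,0,0,0],[0,0,0,0,0,0]]' 0 90
python3 -m jog '[[0,0,-0.1,0,0,0],[0,0,-0.1,0,0,0],[0,0,-0.1,0,0,0],[0,0,-0.1,0,0,0],[0,0,0,0,0,0]]'
python3 -m jog '[[0,0,-0.1,0,0,0],[0,0,-0.1,0,0,0],[0,0,-0.1,0,0,0],[0,0,0,0,0,0],[0,0,0,0,0,0]]'
```

```text
time: 18.67
eef_pos: [0.6387, 0.1958, 0.084]
ee_rot: [0.994, -0.113, 0.001, 0.0]
ft_force: [-2.3, -3.4, 7.0]
width: 0.0232
finger_force: 87.9
time: 19.08
eef_pos: [0.6386, 0.1959, 0.0925]
ee_rot: [0.994, -0.113, 0.0, 0.0]
ft_force: [5.6, -2.3, -7.3]
width: 0.0229
finger_force: 88.5
time: 19.5
eef_pos: [0.6385, 0.1958, 0.0993]
ee_rot: [0.994, -0.113, 0.0, 0.0]
ft_force: [6.9, -3.0, -10.3]
width: 0.0231
finger_force: 88.6
```

```bash

python3 -m jog '[[0,0,-0.08,0,0,0],[0,0,-0.04,0,0,0],[0,0,0,0,0,0],[0,0,0,0,0,0]]' | sed -n '1,2p;4p'
python3 -m jog '[[0,0,-0.06,0,0,0],[0,0,0,0,0,0],[0,0,0,0,0,0]]'| sed -n '1,2p;4p'
python3 -m jog '[[0,0,-0.06,0,0,0],[0,0,0,0,0,0],[0,0,0,0,0,0]]'| sed -n '1,2p;4p'
```

```text
time: 19.83
eef_pos: [0.6385, 0.1958, 0.1021]
ft_force: [6.1, -3.4, -8.4]
time: 20.08
eef_pos: [0.6385, 0.1958, 0.1035]
ft_force: [7.7, -2.4, -9.6]
time: 20.33
eef_pos: [0.6385, 0.1958, 0.1042]
ft_force: [9.4, -1.7, -14.3]
```

```bash

python3 -m jog '[[0,0,-0.06,0,0,0],[0,0,0,0,0,0],[0,0,0,0,0,0]]'
python3 -m jog '[[0,0,-0.06,0,0,0],[0,0,0,0,0,0],[0,0,0,0,0,0]]'| sed -n '1,2p;4p'
python3 - <<'E'
from h import *
c=bot.camera("wrist")
for n,cam in(("wrist",c),("scene",bot.camera("scene"))):
  for ce,a,r in blobs(cam["image"],(0,140,60),(5,255,255),30):
    print(n,ce.round(1),a,[(fonz if n=="wrist" else onz)(cam,ce,z).round(3).tolist() for z in(.089,.109)])
E
```

```text
time: 20.58
eef_pos: [0.6384, 0.1958, 0.1043]
ee_rot: [0.994, -0.114, 0.0, 0.0]
ft_force: [12.9, -0.5, -21.6]
width: 0.023
finger_force: 90.3
time: 20.83
eef_pos: [0.6384, 0.1958, 0.1044]
ft_force: [17.2, 0.5, -29.7]
wrist [273.6 288.3] 3516 [[0.626, 0.199, 0.089], [0.636, 0.196, 0.109]]
scene [529.1 291.5] 54 [[0.889, -0.684, 0.089], [0.86, -0.702, 0.109]]
```

The hard stop is reached: the TCP stays at +20 mm while the force rises, and the knob is seen at lifted height with no slip. I'll ease the pull a little, check that it holds and hand in.

```bash

python3 -m jog '[[0,0,0.05,0,0,0],[0,0,0,0,0,0],[0,0,0,0,0,0],[0,0,0,0,0,0],[0,0,0,0,0,0]]'
python3 -m jog '[[0,0,0,0,0,0],[0,0,0,0,0,0],[0,0,0,0,0,0],[0,0,0,0,0,0],[0,0,0,0,0,0]]'| sed -n '1,2p;4,6p'
python3 -c "
from cell import bot
print(bot.job_done())"
```

```text
time: 21.35
eef_pos: [0.6384, 0.1958, 0.1043]
ee_rot: [0.994, -0.114, 0.0, 0.0]
ft_force: [14.3, -0.6, -22.2]
width: 0.0231
finger_force: 91.6
time: 21.77
eef_pos: [0.6384, 0.1958, 0.1043]
ft_force: [14.1, -1.0, -22.6]
width: 0.0233
finger_force: 91.6
the job is handed in; nothing more can be done
None
```

Job handed in at about 22 s: the three offcuts are off the plate on the worktop (one right against the plate's edge, one or two perhaps standing on edge rather than flat), the scraper stands upright clear of the jig, and the gripper is holding the knob up at its stop.

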